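# Change the caddy's odour filter and post the scraps through its sprung flap

## Task

Change the odour filter of the food-waste caddy: first pull the used black filter sleeve up off the vent spigot and stand it upright in the steel tray, then push the fresh yellow sleeve fully home onto the spigot. Also clear the chopping board: put every used coffee capsule and carrot end into the caddy through its sprung green flap, pushing the flap down and holding it open until each has dropped inside, and leave the flap shut. Do not knock over or shift the mug, the pepper grinder or the jar.

Things in the scene. Friction and masses are not known exactly. Their poses are not given: they have to be found in the camera images.
- caddy: Fixed food-waste caddy: clear tub 200 (its x) by 300 (its y) by 170 mm high, walls 6 mm, white lid 6 mm thick with its top 170 mm above the counter. Origin: centre of its underside, z up; it may be turned a little. The lid has a flap opening (centre x 0, y -70; 84 along x by 136 mm along y) and a vent spigot (x 0, y +85 mm).
- mouth (a point): Centre of the caddy's flap opening, at the level of the lid's top; axes as the caddy's. Below it the tub is empty, about 160 mm deep. An item lowered through it until its underside is 55 mm below the lid swings the flap to about 1.1 rad; the fingertips then hold it open while the item drops.
- flap (a joint): Green flap (80 by 132 by 4 mm) closing the opening, hinged along the opening's +x edge (caddy axes). 0 = shut, level with the lid; grows to 1.45 rad as it swings down into the tub. A spring shuts it: 0.06 N m at 0, 0.12 N m at 1.2 rad (1 to 3 N), so an item laid on it stays on top.
- flap_edge (a point): Middle of the flap's free edge; moves with the flap.
- vent_base (a point): Centre of the foot of the aluminium vent spigot, at the level of the lid's top; z up. The spigot is a round upright post 24 mm in diameter and 48 mm high, its top 10 mm tapering to 16 mm.
- old_filter: Used filter: loose black sleeve, outer diameter 40, bore 27, height 60 mm, open at both ends, 60 g. Origin: centre of its lower end, z along its axis. Starts fully home on the vent spigot (lower end on the lid).
- new_filter: Fresh filter: loose yellow sleeve of the same sizes (outer 40, bore 27, height 60 mm, 60 g), origin at the centre of its lower end. Starts standing upright on the counter. Fully home: its lower end rests on the lid round the spigot.
- tray: Fixed square steel tray, 130 by 130 mm outside, rim 14 mm high, wall and floor 5 mm thick. Origin: centre of its underside on the counter. Either the tray or the fresh filter may be the nearer to the robot.
- board: Fixed dark wooden chopping board, 270 (x) by 210 (y) by 18 mm, on which the scraps start. Origin: centre of its underside.
- pod0: Used coffee capsule, red, loose, round: flange 33 mm in diameter and 2 mm thick at the bottom, body 30 mm tapering to 28 mm, height 30 mm, 20 g; starts flange down. Origin: centre of its underside, z along its axis. May be absent.
- pod1: Used coffee capsule, blue, loose, round: flange 33 mm in diameter and 2 mm thick at the bottom, body 30 mm tapering to 28 mm, height 30 mm, 20 g; starts flange down. Origin: centre of its underside, z along its axis. May be absent.
- pod2: Used coffee capsule, brass-coloured, loose, round: flange 33 mm in diameter and 2 mm thick at the bottom, body 30 mm tapering to 28 mm, height 30 mm, 20 g; starts flange down. Origin: centre of its underside, z along its axis. May be absent.
- pod3: Used coffee capsule, white, loose, round: flange 33 mm in diameter and 2 mm thick at the bottom, body 30 mm tapering to 28 mm, height 30 mm, 20 g; starts flange down. Origin: centre of its underside, z along its axis. May be absent.
- carrot0: Carrot end, orange, loose, round: 32 mm in diameter tapering to 29 mm, height 30 mm (plus a soft-looking green tuft to 42 mm), 22 g; starts tuft up. Origin: centre of its underside, z along its axis. May be absent.
- carrot1: Carrot end, orange, loose, round: 32 mm in diameter tapering to 29 mm, height 30 mm (plus a soft-looking green tuft to 42 mm), 22 g; starts tuft up. Origin: centre of its underside, z along its axis. May be absent.
- mug: Blue mug, radius 38, height 90 mm, stands beyond the board; leave alone. Origin: centre of its underside.
- grinder: Wooden pepper grinder, 54 mm wide, 125 mm high, stands beyond the board; leave alone. Origin: centre of its underside.
- jar: Glass jar, 72 mm wide, 110 mm high, stands beyond the board; leave alone. Origin: centre of its underside.

How it is judged:
By the outcome, as a careful person would: the job done as asked, in the order asked, and still so for the second after the job is handed in, with the robot touching nothing.
Of pod0, pod1, pod2, pod3, carrot0, carrot1 only 4 to 6 are there at a start; the rules pass over those that are not, and their reading is None.
At some moment in a run one of pod0, pod1, pod2, pod3, carrot0, carrot1 may be knocked a few centimetres aside while the robot is not near it.
It also fails if it takes over 210 s, if anything falls off the work surface, if the arm or the gripper's body presses on something with over 40 N, if the wrist force passes 120 N, or if a joint passes its speed limit or range.

## Robot

A 6-joint arm with a two-finger parallel gripper is mounted at the origin on the work surface. World frame = base frame: x ahead of the robot, y to its left, z up, the work surface at z = 0. Lengths are in m, angles in rad, forces in N, time in s.
With the tool pointing down it reaches from about 0.35 to 0.95 m from the base axis. Payload 17.4 kg.
Tool frame: the origin (TCP) lies at the very end of the fingers, on their centre line; the grasp point (between the pads) lies robot.grip_point_offset behind it (robot.grip_point_offset is the distance from the TCP to the grasp point, in m); z points along the fingers, y is the line along which they close (so a half turn about z gives the same grasp; the last joint's range is limited). The gripper opens to 93 mm and grips with 3 to 60 N. Pads are 15 mm wide; open, the fingers measure 128 mm over their backs; the gripper's body (75 mm by 188 mm) begins 65 mm behind the grasp point.
Start: joints at [-1.277, 0.116, 1.442, -0, 1.584, -0.038], TCP at [0.22, -0.638, 0.219] pointing down, gripper open.
Joint ranges: [-2.83, 2.83], [-0.83, 2.19], [0.07, 2.5], [-1.14, 4.28], [0.01, 3], [-2.97, 2.97]. Speed limits (rad/s): [1.89, 1.89, 2.22, 3.14, 3.14, 3.14].

## Interface

Orientations are given as a unit quaternion [w, x, y, z].
In Python, from station import status, vision, sign_off, robot gives the robot as it stands.
- The arm moves only by the shell command python3 -m crank 'ROWS' [OPENING]. ROWS is JSON, a list of rows, each a list of 2 entries, a list of its own where there are three numbers: the shift along the tool's x, y, z in cm, then the turn about the tool's z in rad. A call has 1 to 8 rows; each row is the pose to reach, as a shift and turn from the pose commanded when the call began, along the tool's axes at that moment; what a row does not reach only later rows make up. A row lasts 1/10 s, in which the tool goes at most 50 mm and 8.59 degrees, less where a joint would pass 70% of its speed; a pose out of reach is approached as far as the arm can. A call with a gripper value outside its range is refused whole. OPENING is the opening in per cent of the stroke, from 0 (shut) to 100 (fully open), set as the call begins (- or left out, the last holds). The fingers move at their own pace and stop on an object; the grip force is fixed at half the most. Time passes only in rows, so rows that repeat a pose let the fingers close. It gives the time, the measured TCP pose, the force, the opening and the grip force at its end, in the units of the state.
- status.observe(): the state, without advancing time (a new reading comes with each control period).
- vision.snapshot(name): name is "side" or "top"; returns a dict with "frame" (420x560x3 uint8, blue, green, red), "fx", "fy", "cx", "cy" (pixels), "dist_coeffs" ([k1, k2, p1, p2, k3] as OpenCV has them; the pictures are not rectified), "extrinsics" (4x4, takes a point from world to camera coordinates). Camera axes: x right, y down, z forward; pixel columns grow to the right and rows downward; lengths in m; the calibration is good to about 2 mm. A picture is of the moment at which its call begins. There is no depth.
- sign_off(): hands the job in; it is judged then, once.
Trained networks look in the newest picture that a camera, given by its name, has taken for a name from the list of things; names that differ only in an ending like _2 or _b are one class to them, and where a whole thing is asked for, a point or a joint stands for the part that bears it (a point fixed in the world has none). Each returns a list of dicts, best first, with "score" (0 to 1); they miss things now and then, are a little off and sometimes report something else, mostly with a low value. They report only what shows in the picture. A call takes as long as a camera call.
- vision.look_for(target, camera): "point" ([column, row] in pixels, amid what is visible of it).
- vision.masks_of(target, camera): "mask" (420x560 bool, what is visible of it) and "point" ([column, row] in pixels, amid what is visible of it).
- vision.tip_of(target, camera): "point" ([column, row] in pixels: a listed point, or the origin of a listed thing).
The state is a dict: "time_s": time; "joints": joint angles; "joint_vel": joint speeds; "joint_efforts": joint torques, N m; "tool_pos": TCP position; "orientation": TCP orientation; "ft_force": force on the tool from outside, world axes, zero at the start; "wrist_torque": the same for the moment, N m; "grip_width": finger opening in m; "gripper_force": force on a finger pad.
Only numpy, scipy, OpenCV 4.12 (cv2) and the standard library are available. Lean on these libraries where they do the work, as an engineer would, in place of code of your own. Each camera call takes 0.05 s, during which the arm holds its last target. There are 200 camera calls.

## Working session

There is one attempt and no reset: what is moved stays moved. The work goes in short steps, Python scripts to look and compute and a shell command to move; the robot and the scene stay as the last step left them, time stands still between calls to the robot, and variables do not carry over. Pictures are saved under pics/ and viewed, at most 14 in all, crops included, and the job is handed in when it is done.

```bash
ls; mkdir -p pics
cat > h.py <<'E'
import numpy as np, cv2
from station import status, vision, robot
def snap(n):
    s=vision.snapshot(n); return s
def ray(s,p):
    K=np.array([[s['fx'],0,s['cx']],[0,s['fy'],s['cy']],[0,0,1]]);E=np.array(s['extrinsics'])
    u=cv2.undistortPoints(np.array([[p]],float),K,np.array(s['dist_coeffs'],float))[0,0]
    R=E[:3,:3]; return -R.T@E[:3,3], R.T@np.array([u[0],u[1],1])
def atz(s,p,z):
    c,d=ray(s,p); return c+d*(z-c[2])/d[2]
def proj(s,X):
    K=np.array([[s['fx'],0,s['cx']],[0,s['fy'],s['cy']],[0,0,1]]);E=np.array(s['extrinsics'])
    return cv2.projectPoints(np.array(X,float).reshape(-1,3),cv2.Rodrigues(E[:3,:3])[0],E[:3,3],K,np.array(s['dist_coeffs'],float))[0][:,0]
def tri(s1,p1,s2,p2):
    c1,d1=ray(s1,p1);c2,d2=ray(s2,p2)
    A=np.stack([d1,-d2],1);t=np.linalg.lstsq(A,c2-c1,rcond=None)[0]
    a=c1+t[0]*d1;b=c2+t[1]*d2;return (a+b)/2,np.linalg.norm(a-b)
E
python3 - <<'E'
from h import *
S={n:snap(n) for n in('top','side')}
for n in S: cv2.imwrite(f'pics/{n}0.png',S[n]['frame']);print(n,ray(S[n],[280,210]))
print(robot.grip_point_offset,status.observe())
Z=dict(pod0=0.018,pod1=.018,pod2=.018,pod3=.018,carrot0=.018,carrot1=.018,tray=0,new_filter=0,old_filter=.17,vent_base=.17,mouth=.17,caddy=0,flap_edge=.17,board=0,mug=0,grinder=0,jar=0)
for k,z in Z.items():
    for n in S:
        r=vision.tip_of(k,n)[:2]
        print(k,n,[(round(q['score'],2),np.round(q['point'],1).tolist(),np.round(atz(S[n],q['point'],z)[:2],4).tolist()) for q in r])
E
```

```text
pics
top (array([0.47465449, 0.02126187, 1.44448653]), array([ 0.08015367, -0.02088127, -0.99656807]))
side (array([ 0.24588771, -0.51738493,  0.78458354]), array([ 0.39564263,  0.5776126 , -0.71405296]))
0.0188 {'time_s': 0.1, 'joints': array([-1.27676820e+00,  1.16444923e-01,  1.44218033e+00,  9.73342942e-06,
        1.58399311e+00, -3.78217731e-02]), 'joint_vel': array([ 2.58331097e-04, -9.14954740e-04,  5.04028107e-05, -9.78453018e-04,
        5.40179364e-04, -6.03706572e-04]), 'joint_efforts': array([ 2.62811780e-03, -7.22896600e+01, -6.23865080e+01,  7.81902345e-02,
        2.27797410e-02, -5.92157039e-05]), 'tool_pos': array([ 0.21983983, -0.63801251,  0.21798561]), 'orientation': array([-5.09271534e-04,  9.86265868e-01,  1.65164687e-01, -6.06920002e-05]), 'ft_force': array([-0.16675679, -0.00153226, -0.36822204]), 'wrist_torque': array([ 0.02160055, -0.04341093,  0.02204423]), 'gripper_force': 0.0, 'grip_width': 0.09273906472292726}
pod0 top [(0.58, [328.7, 250.0], [0.4704, -0.1613]), (0.55, [295.8, 258.7], [0.4414, -0.0608])]
pod0 side [(0.69, [267.0, 322.5], [0.4696, -0.152
[... 1570 characters left out ...]
], [0.502, 0.243])]
caddy side []
flap_edge top [(0.97, [213.7, 243.4], [0.4806, 0.1733])]
flap_edge side [(0.9, [189.5, 176.7], [0.4731, 0.1768]), (0.63, [291.7, 305.5], [0.4777, -0.2203])]
board top [(0.9, [309.8, 231.3], [0.527, -0.1034]), (0.44, [159.7, 235.5], [0.5008, 0.3636])]
board side [(0.76, [281.7, 296.1], [0.5369, -0.1063])]
mug top [(0.27, [200.2, 234.3], [0.5083, 0.2366])]
mug side [(0.96, [376.3, 274.5], [0.753, -0.1784])]
grinder top [(0.74, [277.9, 155.5], [0.7628, 0.0021])]
grinder side [(0.59, [336.0, 229.0], [0.7631, -0.0159])]
jar top [(0.78, [238.5, 159.1], [0.7477, 0.1256])]
jar side [(0.63, [300.9, 198.1], [0.7535, 0.1244]), (0.19, [367.2, 353.1], [0.6056, -0.3136])]
```

View pics/top0.png

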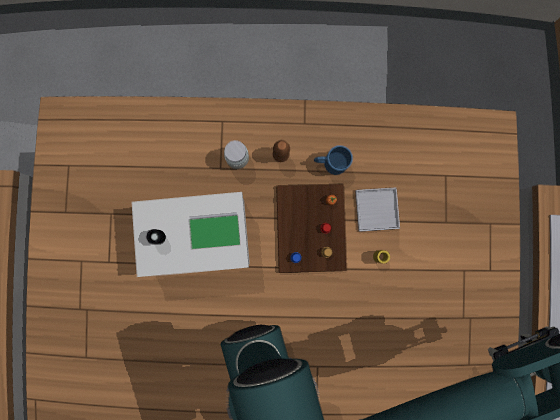

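View pics/side0.png

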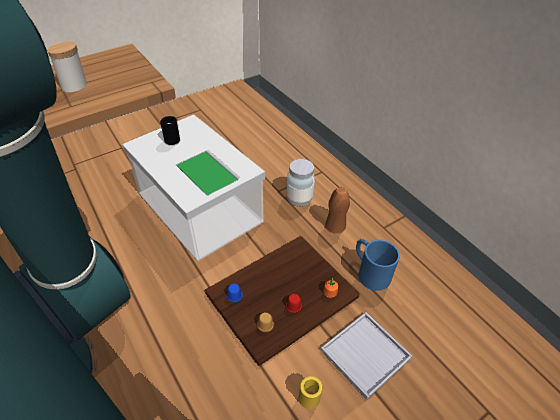

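```bash
cat >> h.py <<'E'
def scraps():
    S={n:snap(n) for n in('top','side')}
    for k in('pod0','carrot0'):
        for n in S:
            print(k,n,[(round(q['score'],2),np.round(atz(S[n],q['point'],.018)[:2],3).tolist(),S[n]['frame'][int(q['point'][1])-5,int(q['point'][0])].tolist()) for q in vision.tip_of(k,n) if q['score']>.2])
    return S
def ee():
    from scipy.spatial.transform import Rotation as R
    s=status.observe();q=s['orientation'];r=R.from_quat([q[1],q[2],q[3],q[0]])
    return s,np.array(s['tool_pos']),r.as_matrix()
def goto(X,ydir=None):
    """print shift in tool axes cm to world X; yaw turn so that tool y is along ydir (mod pi)"""
    s,p,M=ee();d=M.T@(np.array(X)-p)*100
    t=0
    if ydir is not None:
        v=M.T@np.array([*ydir,0]);t=np.arctan2(-v[0],v[1]);t=(t+np.pi/2)%np.pi-np.pi/2
    print('pos',p.round(4),'shift cm',d.round(2),'turn',round(t,3),'j6',s['joints'][5].round(2),'t',s['time_s'],'grip',round(s['grip_width'],4))
E
python3 - <<'E'
from h import *
S=scraps()
goto([.492,.325,.30],[1,0])
print(ee()[2].round(3))
E
```

```text
pod0 top [(0.63, [0.459, -0.058], [29, 43, 68]), (0.55, [0.468, -0.159], [22, 35, 58]), (0.47, [0.542, -0.148], [22, 36, 57])]
pod0 side [(0.6, [0.596, -0.317], [201, 194, 194]), (0.59, [0.438, -0.06], [176, 73, 34]), (0.55, [0.539, -0.145], [37, 40, 192]), (0.54, [0.466, -0.153], [79, 148, 197])]
carrot0 top [(0.55, [0.635, -0.157], [31, 42, 66]), (0.55, [0.769, 0.006], [27, 39, 59]), (0.37, [0.525, 0.201], [71, 124, 53])]
carrot0 side [(0.58, [0.63, -0.16], [27, 58, 23])]
pos [ 0.2199 -0.6382  0.2186] shift cm [ 57.1  -82.2   -8.13] turn -1.239 j6 -0.04 t 2.1 grip 0.0929
[[ 0.945  0.326  0.   ]
 [ 0.326 -0.945  0.   ]
 [ 0.     0.    -1.   ]]
```

The top view shows four scraps: blue (296,258), brass (327,252), red (326,228) and carrot (332,200). It also has the tray (377,210), the yellow sleeve (383,257) and the black sleeve (156,237). The side view agrees: blue (234,293), brass (265,322), red (293,303), carrot (331,289), with the flap at (207,172). The networks match the pictures except for a few spurious hits. Next I'll refine with silhouette fits.

```bash
cat >> h.py <<'E'
from scipy.optimize import minimize
def cyl(x,y,r,z0,z1,r2=None):
    a=np.linspace(0,2*np.pi,40)
    return np.concatenate([np.stack([x+q*np.cos(a),y+q*np.sin(a),0*a+z],1) for z,q in((z0,r),(z1,r2 or r))])
def sil(s,X):
    m=np.zeros(s['frame'].shape[:2],np.uint8);cv2.fillConvexPoly(m,np.round(cv2.convexHull(proj(s,X).astype(np.float32))[:,0]*16).astype(np.int32),1,shift=4);return m>0
def fit(views,f,p0,d):
    """views: [(snap,mask)], f(p)->points; maximise IoU"""
    def c(p): 
        return -sum((sil(s,f(p))&m).sum()/max(1,(sil(s,f(p))|m).sum()) for s,m in views)/len(views)
    sx=np.array([p0]+[np.array(p0)+d*e for e in np.eye(len(p0))])
    r=minimize(c,p0,method='Nelder-Mead',options=dict(initial_simplex=sx,xatol=1e-4,fatol=1e-4));return r.x,-r.fun
def mask(n,k,near,s):
    b=[q for q in vision.masks_of(k,n)]
    b.sort(key=lambda q:np.linalg.norm(np.array(q['point'])-near));return b[0]['mask'] if b else None
def fitthing(k,xy,r,z0,z1,S=None,r2=None):
    S=S or {n:snap(n) for n in('top','side')};V=[]
    for n in S:
        m=mask(n,k,proj(S[n],[*xy,(z0+z1)/2])[0],S[n])
        if m is not None: V.append((S[n],m))
    for v in V+([V] if len(V)>1 else []):
        v=v if isinstance(v,list) else [v]
        x,i=fit(v,lambda p:cyl(p[0],p[1],r,z0,z1,r2),np.array(xy,float),.006);print(k,x.round(4),'iou',round(i,2))
    return x
E
python3 - <<'E'
from h import *
S={n:snap(n) for n in('top','side')}
fitthing('old_filter',[.492,.326],.02,.17,.23,S)
fitthing('new_filter',[.457,-.325],.02,0,.06,S)
fitthing('carrot0',[.632,-.158],.016,.018,.048,S)
for xy in([.44,-.06],[.468,-.155],[.539,-.147]):fitthing('pod0',xy,.0155,.018,.048,S,.014)
# caddy via flap mask and lid
def rect(p,ox,oy,hx,hy,z):
    c,s=np.cos(p[2]),np.sin(p[2]);return [[p[0]+c*(ox+a*hx)-s*(oy+b*hy),p[1]+s*(ox+a*hx)+c*(oy+b*hy),z] for a,b in((1,1),(1,-1),(-1,-1),(-1,1))]
V=[]
for n in S:
    h=cv2.cvtColor(S[n]['frame'],cv2.COLOR_BGR2HSV);m=cv2.inRange(h,(45,100,40),(85,255,255))
    N,L,st,_=cv2.connectedComponentsWithStats(m);i=1+np.argmax(st[1:,4]);V.append((S[n],L==i))
for v in ([V[0]],[V[1]],V):print('flap',fit(v,lambda p:rect(p,0,0,.04,.066,.17),np.array([.512,.175,.09]),.01))
x=fit(V,lambda p:rect(p,0,0,.04,.066,.17),np.array([.512,.175,.09]),.01)[0]
t=x[2];print('vent pred',x[0]-np.sin(t)*.155,x[1]+np.cos(t)*.155)
goto([.49,.326,.30],[-np.sin(t),np.cos(t)])
V=[]
for k in [0]:
    V=[(S[n],mask(n,'tray',proj(S[n],[.6,-.319,0])[0],S[n])) for n in S]
    print('tray',fit(V,lambda p:rect(p,0,0,.065,.065,.014)+rect(p,0,0,.065,.065,0),np.array([.6,-.319,0.]),.02))
E
```

```text
old_filter [0.4929 0.3242] iou 0.64
old_filter [0.4951 0.3269] iou 0.8
old_filter [0.4945 0.3259] iou 0.72
new_filter [ 0.4549 -0.3201] iou 0.71
new_filter [ 0.457 -0.325] iou 0.0
new_filter [ 0.4549 -0.3201] iou 0.35
carrot0 [ 0.6238 -0.1646] iou 0.74
carrot0 [ 0.6236 -0.1651] iou 0.78
carrot0 [ 0.6238 -0.1651] iou 0.76
pod0 [ 0.446 -0.06 ] iou 0.81
pod0 [ 0.4444 -0.0599] iou 0.87
pod0 [ 0.4462 -0.0585] iou 0.83
pod0 [ 0.4658 -0.1538] iou 0.97
pod0 [ 0.4617 -0.1554] iou 0.91
pod0 [ 0.4634 -0.1534] iou 0.88
pod0 [ 0.539 -0.147] iou 0.86
pod0 [ 0.5367 -0.1493] iou 0.87
pod0 [ 0.5379 -0.1474] iou 0.85
flap (array([0.51220329, 0.17284324, 0.09893602]), np.float64(0.9274084124830394))
flap (array([0.512   , 0.175   , 0.090625]), np.float64(0.9442028985507246))
flap (array([0.51197759, 0.17502766, 0.09062237]), np.float64(0.9313607085346216))
vent pred 0.4979503440069249 0.3293916331740166
pos [ 0.2199 -0.6382  0.2187] shift cm [ 56.95 -82.36  -8.14] turn 0.241 j6 -0.04 t 2.8 grip 0.0932
tray (array([ 0.60023758, -0.31270378,  0.03032009]), np.float64(0.9266091954022988))
```

```bash
python3 -m crank '[[[5,-3,-4],0.1],[[10,-6,-8],0.2],[[15,-9,-10],0.24],[[20,-13,-10],0.24],[[24,-16,-10],0.24],[[28,-19,-10],0.24],[[32,-22,-10],0.24],[[36,-25,-10],0.24]]' 75; python3 -c "
from h import *
goto([.495,.3265,.30],[-.0905,.996])"
```

```text
time_s: 3.7
tool_pos: [0.4444, -0.3343, 0.3179]
orientation: [0.0, 0.999, 0.046, 0.0]
ft_force: [0.6, 0.4, 0.5]
grip_width: 0.0698
gripper_force: 0.0
pos [ 0.4444 -0.3343  0.3179] shift cm [ 11.08 -65.34   1.76] turn 0.001 j6 0.79 t 3.7 grip 0.0698
```

```bash
python3 -m crank '[[[1,-5,0],0],[[2,-9.5,0],0],[[3,-14,0],0],[[4,-18.5,0],0],[[5,-23,0],0],[[6,-27.5,0],0],[[7,-32,0],0],[[7,-36.5,0],0]]' >/dev/null; python3 -m crank '[[[1,-5,0],0],[[2,-9.5,0],0],[[3,-14,0],0],[[4,-18.5,0],0],[[4,-23,0],0],[[4,-27,0],0],[[4,-28.8,0],0],[[4,-28.8,0],0]]'; python3 -c "
from h import *
S={n:snap(n) for n in('top','side')}
cv2.imwrite('pics/side1.png',S['side']['frame'][80:260,60:300].repeat(3,0).repeat(3,1)[:600])
goto([.495,.3265,.186],[-.0905,.996])"
```

```text
time_s: 5.3
tool_pos: [0.493, 0.3258, 0.317]
orientation: [0.0, 0.999, 0.047, -0.0]
ft_force: [0.3, -0.2, 0.2]
grip_width: 0.0694
gripper_force: 0.0
pos [0.4934 0.3237 0.3175] shift cm [ 0.18 -0.27 13.15] turn 0.001 j6 2.02 t 5.4 grip 0.07
```

View pics/side1.png

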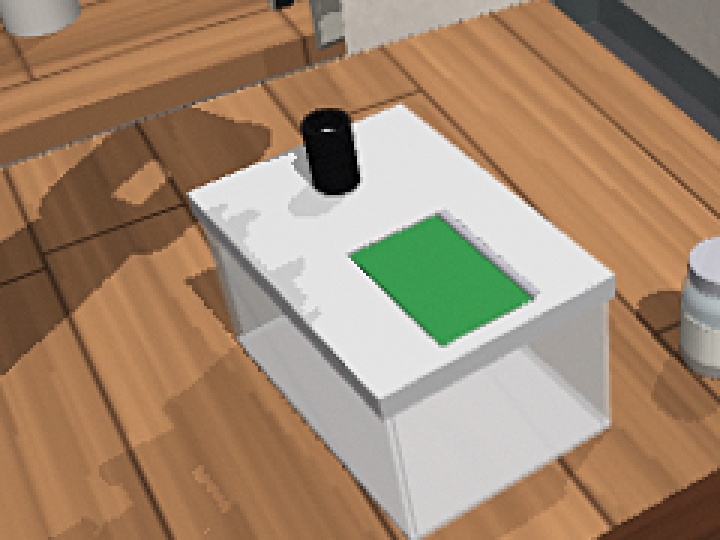

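The sleeve stands at crop (331,150), fully on the lid, and the gripper is just above the crop. I'll descend and grip it.

```bash
python3 -m crank '[[[0.1,-0.2,4],0],[[0.1,-0.2,8],0],[[0.1,-0.2,11],0],[[0.1,-0.2,12.5],0],[[0.1,-0.2,13.1],0],[[0.1,-0.2,13.1],0],[[0.1,-0.2,13.1],0]]' ; python3 -m crank '[[[0,0,0],0],[[0,0,0],0],[[0,0,0],0],[[0,0,0],0],[[0,0,0],0],[[0,0,0],0]]' 20; python3 -c "
from h import *
goto([.495,.3265,.30],[-.0905,.996])"
```

```text
time_s: 6.1
tool_pos: [0.4948, 0.3263, 0.1883]
orientation: [-0.0, 0.999, 0.046, 0.001]
ft_force: [-0.4, 0.6, -0.7]
grip_width: 0.0701
gripper_force: 0.0
time_s: 6.7
tool_pos: [0.4942, 0.3264, 0.1867]
orientation: [-0.0, 0.999, 0.046, 0.0]
ft_force: [-0.5, 0.0, 1.5]
grip_width: 0.0401
gripper_force: 30.0
pos [0.4942 0.3264 0.1867] shift cm [ 8.000e-02 -1.000e-02 -1.133e+01] turn 0.001 j6 2.02 t 6.7 grip 0.0401
```

```bash
python3 -m crank '[[[0,0,-1],0],[[0,0,-2],0],[[0,0,-3],0],[[0,0,-5],0],[[0,0,-8],0],[[0,0,-11],0],[[0,0,-13],0],[[0,0,-13],0]]'; python3 -c "
from h import *
goto([.60,-.315,.30],[-.0905,.996])
S={n:snap(n) for n in('top','side')}
fitthing('vent_base',[.494,.3264],.01,.17,.218,S)
cv2.imwrite('pics/side2.png',S['side']['frame'][30:230,60:300].repeat(3,0).repeat(3,1)[:600])"
```

```text
time_s: 7.5
tool_pos: [0.4946, 0.3266, 0.3205]
orientation: [-0.001, 0.999, 0.046, 0.002]
ft_force: [-1.0, -1.2, -0.8]
grip_width: 0.0401
gripper_force: 30.0
pos [0.4946 0.3266 0.3205] shift cm [ 4.6  64.86  1.93] turn 0.001 j6 2.02 t 7.5 grip 0.0401
vent_base [0.494  0.3264] iou 0.0
vent_base [0.5023 0.3084] iou 0.02
vent_base [0.5428 0.2484] iou 0.01
```

View pics/side2.png

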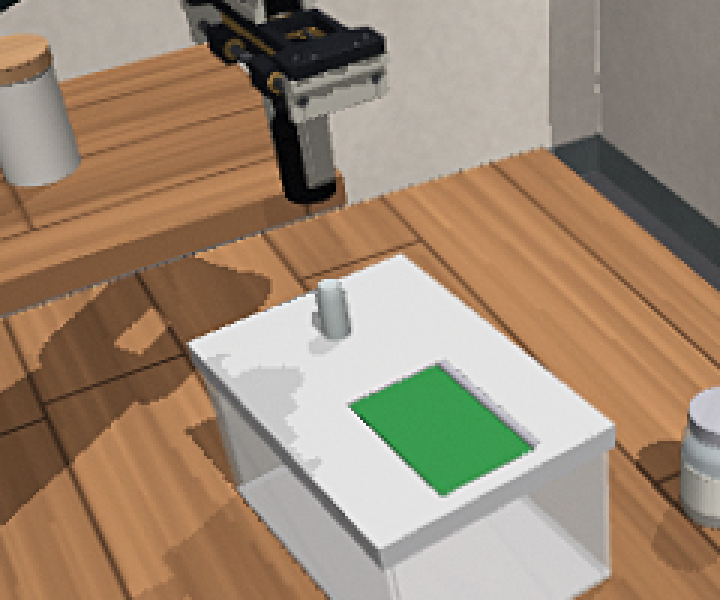

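The bare spigot shows at crop (333,308) and the sleeve is in the gripper at (308,150). Now I'll carry it to the tray.

```bash
python3 -m crank '[[[0,4,0],0],[[0.5,8.5,0],0],[[1,13,0],0],[[1.5,17.5,0],0],[[2,22,0],0],[[2.5,26.5,0],0],[[3,31,0],0],[[3,35.5,0],0]]' >/dev/null; python3 -m crank '[[[0,5,0],0],[[0.5,9.5,0],0],[[1,14,0],0],[[1.5,18.5,0],0],[[1.6,23,0],0],[[1.6,27,0],0],[[1.6,29.4,0],0],[[1.6,29.4,0],0]]'; python3 -c "
from h import *
goto([.60,-.315,.0225],[-.0905,.996])
S={n:snap(n) for n in('top','side')}
for k in('vent_base',):
  for n in S:
    print([(q['score'],q['point'],atz(S[n],q['point'],.17).round(4)) for q in vision.tip_of(k,n)[:2]])
p=proj(S['side'],[.4945,.3264,.19])[0].astype(int);q=proj(S['top'],[.4945,.3264,.21])[0].astype(int);print(p,q)
a=[S['side']['frame'][p[1]-25:p[1]+25,p[0]-30:p[0]+30],S['top']['frame'][q[1]-25:q[1]+25,q[0]-30:q[0]+30]]
cv2.imwrite('pics/vent.png',cv2.resize(np.hstack(a),None,fx=6,fy=6,interpolation=cv2.INTER_NEAREST))"
```

```text
time_s: 9.3
tool_pos: [0.599, -0.3185, 0.314]
orientation: [-0.001, 0.999, 0.045, -0.001]
ft_force: [-0.5, -0.5, -1.7]
grip_width: 0.0397
gripper_force: 30.0
pos [ 0.599  -0.3185  0.314 ] shift cm [ 0.21 -0.3  29.15] turn -0.002 j6 0.96 t 9.3 grip 0.0397
[(0.95, [158.9, 238.1], array([0.4905, 0.3252, 0.17  ]))]
[]
[170 133] [155 236]
```

View pics/vent.png

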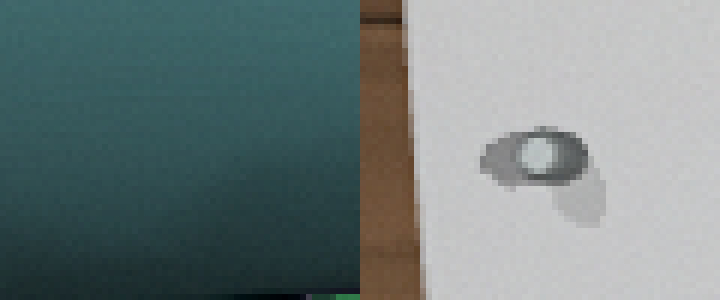

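The spigot top is at about (154,236) in the top picture, which agrees with the grip position. I'll lower the sleeve into the tray.

```bash
python3 -m crank '[[[0.2,0,5],0],[[0.2,0,10],0],[[0.2,0,15],0],[[0.2,0,20],0],[[0.2,0,24],0],[[0.2,0,27],0],[[0.2,0,28.5],0],[[0.2,0,28.8],0]]'; python3 -m crank '[[[0,0,0],0],[[0,0,0.2],0],[[0,0,0.2],0],[[0,0,0.2],0]]';  python3 -c "
from h import *
goto([.60,-.315,.0217],[-.0905,.996])
S=snap('top')
print(atz(S,[154.2,236.3],.218),atz(S,[155,236.8],.218))"
```

```text
time_s: 10.3
tool_pos: [0.601, -0.3145, 0.0272]
orientation: [-0.001, 0.999, 0.046, -0.001]
ft_force: [-0.3, 0.3, -1.1]
grip_width: 0.0398
gripper_force: 30.0
time_s: 10.7
tool_pos: [0.6018, -0.3158, 0.0275]
orientation: [0.0, 0.999, 0.046, 0.001]
ft_force: [-0.1, 0.0, -0.7]
grip_width: 0.0396
gripper_force: 30.0
pos [ 0.6018 -0.3158  0.0275] shift cm [-0.18 -0.09  0.58] turn 0.001 j6 0.96 t 10.7 grip 0.0396
[0.49425849 0.32662703 0.218     ] [0.49300482 0.32441774 0.218     ]
```

```bash
python3 -m crank '[[[0,0,0.2],0],[[0,0,0.4],0],[[0,0,0.4],0],[[0,0,0.4],0]]'; python3 -m crank '[[[0,0,0.1],0],[[0,0,0.2],0],[[0,0,0.2],0]]'
```

```text
time_s: 11.15
tool_pos: [0.6014, -0.3155, 0.0223]
orientation: [-0.0, 0.999, 0.046, -0.0]
ft_force: [-0.7, 0.3, 0.0]
grip_width: 0.0401
gripper_force: 30.0
time_s: 11.45
tool_pos: [0.6016, -0.3157, 0.0216]
orientation: [0.0, 0.999, 0.046, 0.0]
ft_force: [-4.7, 1.7, 9.8]
grip_width: 0.04
gripper_force: 30.0
```

Contact at 10 N, so the sleeve stands on the tray floor. I'll release and move to the fresh sleeve.

```bash
python3 -m crank '[[[0,0,-0.1],0],[[0,0,-0.1],0],[[0,0,-0.1],0],[[0,0,-0.1],0]]' 75 >/dev/null; python3 -m crank '[[[0,0,-2],0],[[0,0,-5],0],[[0,0,-9],0],[[0,0,-12],0],[[0,0,-12],0]]';python3 -c "
from h import *
goto([.457,-.3235,.017],[-.0905,.996])
S={n:snap(n) for n in('top','side')}
fitthing('old_filter',[.601,-.316],.02,.005,.065,S)
fitthing('new_filter',[.457,-.323],.02,0,.06,S)
s=S['side'];h=cv2.cvtColor(s['frame'],cv2.COLOR_BGR2HSV);m=cv2.inRange(h,(22,150,40),(34,255,255));m=cv2.morphologyEx(m,cv2.MORPH_CLOSE,np.ones((9,9)))
N,L,st,c=cv2.connectedComponentsWithStats(m);i=1+np.argmax(st[1:,4]);print(c[i],st[i])
print(fit([(s,L==i)],lambda p:cyl(p[0],p[1],.02,0,.06),np.array([.457,-.323]),.006))
cv2.imwrite('pics/side3.png',s['frame'][180:,200:500].repeat(2,0).repeat(2,1))"
```

```text
time_s: 12.35
tool_pos: [0.6029, -0.3164, 0.1467]
orientation: [0.002, 0.999, 0.046, 0.003]
ft_force: [0.9, 0.2, 0.8]
grip_width: 0.0698
gripper_force: 0.0
pos [ 0.6029 -0.3164  0.1467] shift cm [-14.66  -0.68  12.89] turn 0.001 j6 0.96 t 12.35 grip 0.0698
old_filter [ 0.601 -0.316] iou 0.0
old_filter [ 0.601 -0.316] iou 0.89
old_filter [ 0.601 -0.316] iou 0.45
new_filter [ 0.4542 -0.3216] iou 0.91
[309.95681063 391.910299  ] [299 376  23  33 602]
(array([ 0.45492871, -0.32001611]), np.float64(0.8788321167883212))
```

View pics/side3.png

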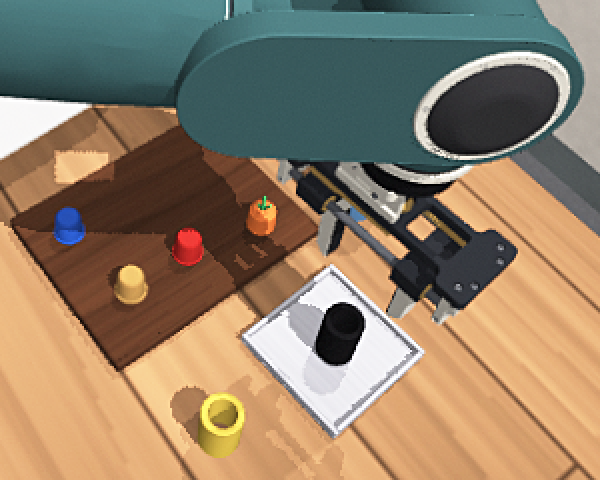

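The black sleeve stands upright in the tray at crop (341,333), and the yellow sleeve is at (221,425). Next I'll grasp the yellow one.

```bash
python3 -m crank '[[[-5,-0.4,0],0],[[-10,-0.8,0],0],[[-14,-0.9,0],0],[[-14.8,-0.9,3],0],[[-14.8,-0.9,7],0],[[-14.8,-0.9,11],0],[[-14.8,-0.9,12.4],0],[[-14.8,-0.9,12.8],0]]' >/dev/null; python3 -m crank '[[[0,0,0],0],[[0,0,0],0],[[0,0,0],0]]'; python3 -m crank '[[[0,0,0],0],[[0,0,0],0],[[0,0,0],0],[[0,0,0],0],[[0,0,0],0],[[0,0,0],0]]' 20; python3 -c "
from h import *
goto([.4942,.3265,.30],[-.0905,.996])"
```

```text
time_s: 13.75
tool_pos: [0.454, -0.3207, 0.0151]
orientation: [0.001, 0.999, 0.046, 0.001]
ft_force: [0.2, 0.6, 0.4]
grip_width: 0.0697
gripper_force: 0.0
time_s: 14.35
tool_pos: [0.4533, -0.3202, 0.0135]
orientation: [0.0, 0.999, 0.046, 0.0]
ft_force: [-0.5, -0.5, 1.4]
grip_width: 0.0392
gripper_force: 30.0
pos [ 0.4533 -0.3202  0.0135] shift cm [ 10.   -64.02 -28.65] turn 0.001 j6 0.82 t 14.35 grip 0.0392
```

```bash
python3 -m crank '[[[0,0,-4],0],[[0,0,-9],0],[[0,0,-14],0],[[0,0,-19],0],[[0,0,-24],0],[[0,-1,-28],0],[[1,-3,-29.5],0],[[2,-7,-29.5],0]]' >/dev/null;  python3 -m crank '[[[1,-4.5,0],0],[[2,-9,0],0],[[3,-13.5,0],0],[[4,-18,0],0],[[5,-22.5,0],0],[[6,-27,0],0],[[7,-31.5,0],0],[[8,-36,0],0]]'>/dev/null; python3 -m crank '[[[0,-4,0],0],[[0,-8,0],0],[[0,-12,0],0],[[0,-16,0],0],[[0,-19,0],0],[[0,-21,0],0],[[0,-21,0],0],[[0,-21,0],0]]'; python3 -c "
from h import *
goto([.4942,.3265,.24],[-.0905,.996])
S={n:snap(n) for n in('top','side')}
s=S['side'];p=proj(s,[.494,.326,.24])[0].astype(int);print(p)
cv2.imwrite('pics/side4.png',cv2.resize(s['frame'][p[1]-60:p[1]+60,p[0]-60:p[0]+60],None,fx=5,fy=5,interpolation=cv2.INTER_NEAREST))
b,a=[proj(s,X) for X in ([[.4942,.3265,.17],[.4942,.3265,.218]],[[.4942,.3265,.285],[.4942,.3265,.345]])];print(a,b)"
```

```text
time_s: 16.75
tool_pos: [0.4941, 0.3262, 0.3082]
orientation: [0.0, 0.999, 0.046, -0.0]
ft_force: [-0.6, -0.3, 0.2]
grip_width: 0.0393
gripper_force: 30.0
pos [0.4941 0.3262 0.3082] shift cm [ 0.02 -0.03  6.82] turn 0.002 j6 2.02 t 16.75 grip 0.0393
[167 116]
[[164.22889627  99.91183724]
 [159.73944963  76.22086816]] [[172.11428086 140.4618886 ]
 [168.93547733 124.26663956]]
```

View pics/side4.png

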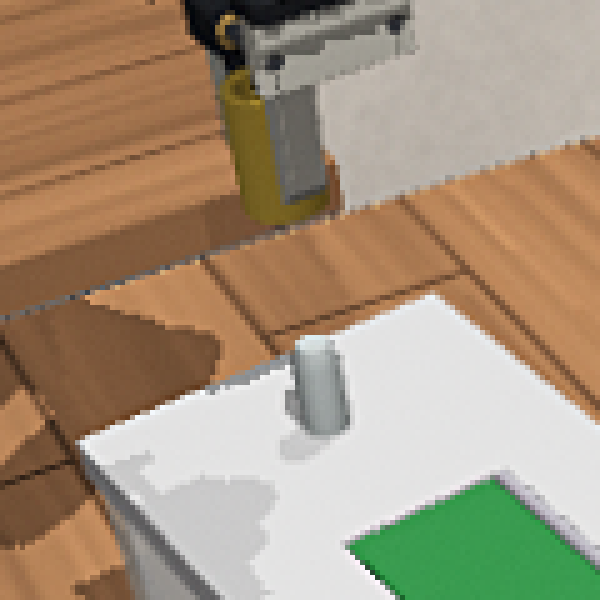

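The spigot is at crop (320,385) and the sleeve's lower end at (284,210), both where the projection predicts. I'll lower it and check for contact.

```bash
python3 -m crank '[[[0,0,3],0],[[0,0,5.5],0],[[0,0,7],0],[[0,0,7.6],0],[[0,0,8.2],0],[[0,0,8.8],0],[[0,0,9.2],0],[[0,0,9.2],0]]'
```

```text
time_s: 17.65
tool_pos: [0.4941, 0.3263, 0.2163]
orientation: [0.0, 0.999, 0.046, -0.0]
ft_force: [0.1, -0.3, -0.3]
grip_width: 0.0393
gripper_force: 30.0
```

Sleeve is about 16 mm onto the spigot with no force. Continuing.

```bash
python3 -m crank '[[[0,0,1],0],[[0,0,2],0],[[0,0,2.5],0],[[0,0,2.8],0],[[0,0,2.9],0],[[0,0,2.9],0]]';python3 -m crank '[[[0,0,0.15],0],[[0,0,0.25],0],[[0,0,0.35],0],[[0,0,0.35],0]]'
```

```text
time_s: 18.25
tool_pos: [0.4942, 0.3263, 0.1876]
orientation: [-0.0, 0.999, 0.046, 0.0]
ft_force: [-0.5, 0.5, -1.2]
grip_width: 0.0395
gripper_force: 30.0
time_s: 18.65
tool_pos: [0.4942, 0.3263, 0.1839]
orientation: [0.0, 0.999, 0.046, -0.0]
ft_force: [-1.1, 0.1, -0.2]
grip_width: 0.0393
gripper_force: 30.0
```

```bash
python3 -m crank '[[[0,0,0.15],0],[[0,0,0.15],0],[[0,0,0.15],0]]'; python3 -m crank '[[[0,0,0.15],0],[[0,0,0.15],0],[[0,0,0.15],0]]'
```

```text
time_s: 18.95
tool_pos: [0.4943, 0.3264, 0.1836]
orientation: [-0.0, 0.999, 0.046, 0.0]
ft_force: [-3.5, -1.7, 7.2]
grip_width: 0.0392
gripper_force: 30.0
time_s: 19.25
tool_pos: [0.4944, 0.3264, 0.1835]
orientation: [-0.0, 0.999, 0.046, 0.001]
ft_force: [-6.4, -4.9, 18.8]
grip_width: 0.0393
gripper_force: 30.0
```

It's firmly seated at 19 N. I'll release, lift, and check.

```bash
python3 -m crank '[[[0,0,-0.2],0],[[0,0,-0.2],0],[[0,0,-0.2],0],[[0,0,-0.2],0]]' 75 >/dev/null; python3 -m crank '[[[0,0,-2],0],[[0,0,-6],0],[[0,0,-10],0],[[0,0,-13],0],[[0,4,-13],0],[[0,8,-13],0],[[0,12,-13],0],[[0,16,-13],0]]' 60;python3 -c "
from h import *
S={n:snap(n) for n in('top','side')}
fitthing('new_filter',[.494,.3265],.02,.17,.23,S)
p=proj(S['side'],[.494,.326,.2])[0].astype(int)
cv2.imwrite('pics/side5.png',cv2.resize(S['side']['frame'][p[1]-40:p[1]+100,p[0]-60:p[0]+120],None,fx=4,fy=4,interpolation=cv2.INTER_NEAREST))
goto([.445,-.0595,.30],[-.0905,.996])
"
```

```text
time_s: 20.45
tool_pos: [0.5087, 0.1656, 0.3128]
orientation: [0.0, 0.999, 0.046, -0.0]
ft_force: [0.4, -0.2, -0.5]
grip_width: 0.0557
gripper_force: 0.0
new_filter [0.4952 0.3302] iou 0.78
pos [0.509  0.1665 0.3129] shift cm [-8.4  21.93  1.29] turn -0.001 j6 1.75 t 20.65 grip 0.0557
```

View pics/side5.png

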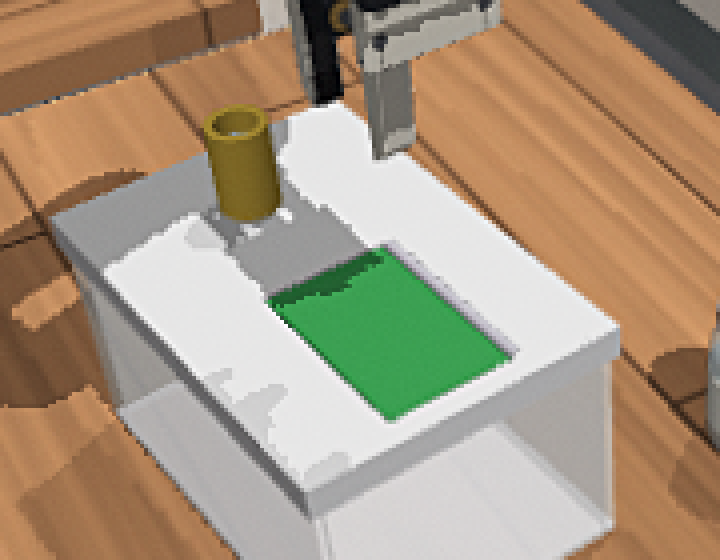

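The yellow sleeve is fully down at crop (245,165) and the flap is shut. Now the blue pod.

```bash
python3 -m crank '[[[-2,4,0],0],[[-4,8.5,0],0],[[-6,13,0],0],[[-8,17.5,0],0],[[-8.4,21,0],0],[[-8.4,21.9,3],0],[[-8.4,21.9,8],0],[[-8.4,21.9,12],0]]' 60 >/dev/null; python3 -m crank '[[[0,0,0],0]]'; python3 -c "
from h import *
S={n:snap(n) for n in('top','side')}
fitthing('pod0',[.445,-.0595],.0155,.018,.048,{'side':S['side']},.014)
for xy in([.464,-.154],[.538,-.148]):fitthing('pod0',xy,.0155,.018,.048,S,.014)
fitthing('carrot0',[.624,-.165],.016,.018,.048,S)
goto([.445,-.0595,.023],[-.0905,.996])"
```

```text
time_s: 21.55
tool_pos: [0.4436, -0.0577, 0.188]
orientation: [-0.001, 0.999, 0.046, -0.004]
ft_force: [-0.5, 0.5, 0.5]
grip_width: 0.0558
gripper_force: 0.0
pod0 [ 0.4473 -0.0592] iou 0.73
pod0 [ 0.464 -0.154] iou 0.0
pod0 [ 0.4649 -0.1524] iou 0.8
pod0 [ 0.4649 -0.1524] iou 0.4
pod0 [ 0.5387 -0.1487] iou 0.89
pod0 [ 0.5368 -0.1493] iou 0.86
pod0 [ 0.537  -0.1493] iou 0.86
carrot0 [ 0.6239 -0.1649] iou 0.61
carrot0 [ 0.6269 -0.1611] iou 0.73
carrot0 [ 0.6269 -0.1637] iou 0.66
pos [ 0.4456 -0.0588  0.194 ] shift cm [-0.09  0.06 17.1 ] turn 0.001 j6 1.29 t 22.0 grip 0.0558
```

```bash
python3 -m crank '[[[0,0,4],0],[[0,0,8],0],[[0,0,12],0],[[0,0,15],0],[[0,0,16.5],0],[[0,0,17],0],[[0,0,17],0],[[0,0,17],0]]' ; python3 -m crank '[[[0,0,0],0],[[0,0,0],0],[[0,0,0],0],[[0,0,0],0],[[0,0,0],0]]' 5; python3 -m crank '[[[0,0,-3],0],[[0,0,-8],0],[[0,0,-13],0],[[0,0,-18],0],[[0,0,-23],0],[[0,0,-25],0],[[0,0,-25],0],[[0,0,-25],0]]'; python3 -c "
from h import *
goto([.512,.1735,.27],[-.0905,.996])"
```

```text
time_s: 22.8
tool_pos: [0.4462, -0.059, 0.0245]
orientation: [0.0, 0.999, 0.046, 0.001]
ft_force: [0.6, 1.0, 0.4]
grip_width: 0.0554
gripper_force: 0.0
time_s: 23.3
tool_pos: [0.4454, -0.0589, 0.0232]
orientation: [0.0, 0.999, 0.046, 0.0]
ft_force: [-0.4, 0.4, 2.7]
grip_width: 0.0286
gripper_force: 30.0
time_s: 24.1
tool_pos: [0.4452, -0.0588, 0.2722]
orientation: [-0.0, 0.999, 0.046, -0.0]
ft_force: [0.6, 0.2, -1.0]
grip_width: 0.0284
gripper_force: 30.0
pos [ 0.4452 -0.0588  0.2722] shift cm [  8.78 -22.52   0.22] turn 0.001 j6 1.29 t 24.1 grip 0.0284
```

```bash
python3 -m crank '[[[2,-4.5,0],0],[[4,-9,0],0],[[6,-13.5,0],0],[[8,-18,0],0],[[8.8,-21.5,0],0],[[8.8,-22.5,1],0],[[8.8,-22.5,3],0],[[8.8,-22.5,4],0]]'; python3 -m crank '[[[0,0,2],0],[[0,0,4],0],[[0,0,6],0],[[0,0,8],0],[[0,0,10],0],[[0,0,11.5],0],[[0,0,11.5],0],[[0,0,11.5],0]]'; python3 -c "
from h import *
goto([.512,.1735,.12],[-.0905,.996])
s=snap('side')
cv2.imwrite('pics/side6.png',cv2.resize(s['frame'][60:260,100:300],None,fx=3,fy=3,interpolation=cv2.INTER_NEAREST))"
```

```text
time_s: 24.9
tool_pos: [0.5113, 0.1731, 0.2295]
orientation: [0.001, 0.999, 0.046, -0.002]
ft_force: [0.2, 0.2, -1.3]
grip_width: 0.0284
gripper_force: 30.0
time_s: 25.7
tool_pos: [0.512, 0.173, 0.1179]
orientation: [0.0, 0.999, 0.046, -0.0]
ft_force: [-2.3, -0.4, -0.0]
grip_width: 0.0287
gripper_force: 30.0
pos [0.512  0.173  0.1179] shift cm [ 0.   -0.05 -0.21] turn 0.001 j6 1.76 t 25.7 grip 0.0287
```

View pics/side6.png

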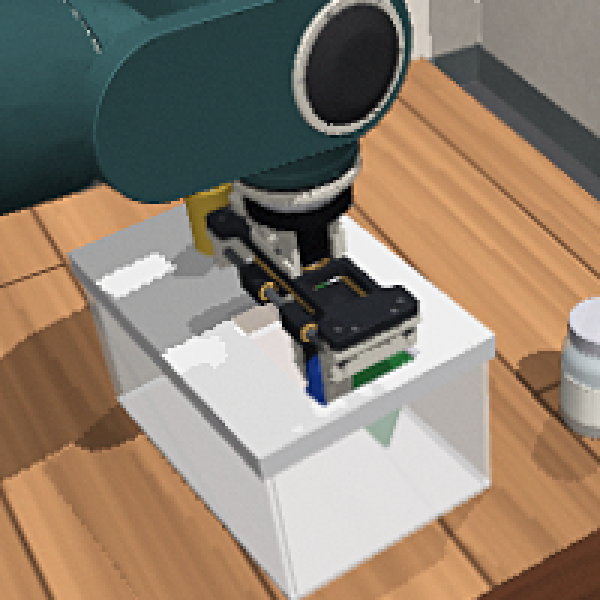

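The flap is swung down, with green showing inside at (385,425), and the blue pod is in the opening at (315,375). Release it and hold.

```bash
python3 -m crank '[[[0,0,0],0],[[0,0,0.5],0],[[0,0,1],0],[[0,0,1],0],[[0,0,1],0],[[0,0,1],0],[[0,0,1],0]]' 60; python3 -m crank '[[[0,0,-3],0],[[0,0,-7],0],[[0,0,-11],0],[[0,0,-15],0],[[0,0,-18],0],[[0,2,-18],0],[[-1,6,-18],0],[[-2,10,-18],0]]'; python3 -c "
from h import *
scraps()
s=snap('side')
cv2.imwrite('pics/side7.png',cv2.resize(s['frame'][60:360,100:400],None,fx=2,fy=2,interpolation=cv2.INTER_NEAREST))
goto([.464,-.1535,.28],[-.0905,.996])"
```

```text
time_s: 26.45
tool_pos: [0.5122, 0.1733, 0.108]
orientation: [-0.0, 0.999, 0.046, -0.0]
ft_force: [-2.2, -0.8, -0.9]
grip_width: 0.0561
gripper_force: 0.8
time_s: 27.25
tool_pos: [0.5014, 0.0712, 0.2882]
orientation: [-0.0, 0.999, 0.047, 0.0]
ft_force: [1.1, -0.1, 0.1]
grip_width: 0.0561
gripper_force: 0.0
pod0 top [(0.67, [0.535, -0.148], [28, 31, 110]), (0.66, [0.501, 0.237], [22, 20, 25]), (0.66, [0.487, 0.359], [51, 120, 139]), (0.65, [0.463, -0.15], [50, 88, 113])]
pod0 side [(0.77, [0.467, -0.152], [84, 156, 208]), (0.62, [0.539, -0.146], [39, 43, 203])]
carrot0 top [(0.65, [0.625, -0.157], [20, 36, 66])]
carrot0 side [(0.6, [0.632, -0.16], [65, 128, 27])]
pos [0.5017 0.0727 0.288 ] shift cm [-5.84 22.17  0.79] turn 0.002 j6 1.57 t 27.6 grip 0.0558
```

View pics/side7.png

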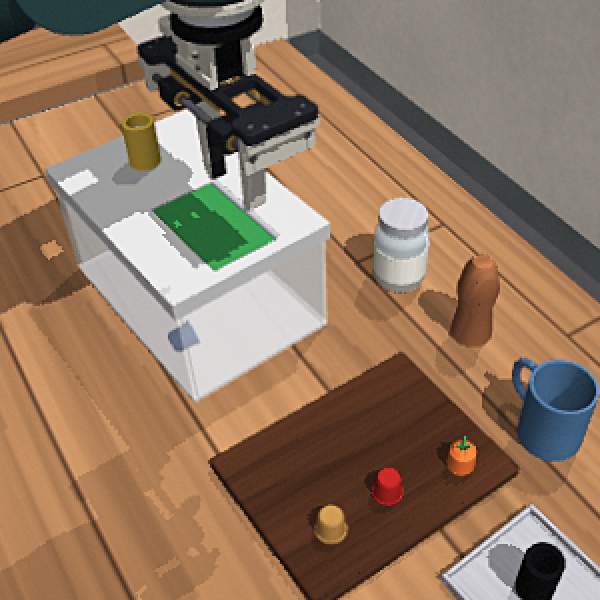

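The blue pod lies inside the tub at (183,337) and the flap is shut; brass, red and carrot are unmoved. Brass is next.

```bash
python3 -m crank '[[[-1,4.5,0],0],[[-2.5,9,0],0],[[-4,13.5,0],0],[[-5,18,0],0],[[-5.8,21.5,2],0],[[-5.8,22.1,7],0],[[-5.8,22.1,12],0],[[-5.8,22.1,16],0]]' 60 >/dev/null; python3 -m crank '[[[0,0,0],0],[[0,0,0],0]]'; python3 -c "
from h import *
goto([.464,-.153,.023],[-.0905,.996])
scraps();goto([.464,-.153,.023],[-.0905,.996])"
```

```text
time_s: 28.6
tool_pos: [0.4645, -0.153, 0.1291]
orientation: [-0.0, 0.999, 0.046, -0.0]
ft_force: [-0.4, 0.6, 0.9]
grip_width: 0.0555
gripper_force: 0.0
pos [ 0.4645 -0.153   0.1291] shift cm [-0.05 -0.   10.61] turn 0.002 j6 1.11 t 28.6 grip 0.0555
pod0 top [(0.53, [0.529, -0.152], [45, 48, 77])]
pod0 side [(0.72, [0.47, -0.149], [103, 182, 232]), (0.44, [0.532, -0.143], [91, 94, 95])]
carrot0 top [(0.63, [0.624, -0.158], [18, 34, 62])]
carrot0 side [(0.7, [0.635, -0.163], [48, 108, 160])]
pos [ 0.4647 -0.1536  0.1295] shift cm [-0.08 -0.08 10.65] turn 0.001 j6 1.11 t 28.9 grip 0.0558
```

```bash
python3 -m crank '[[[0,0,4],0],[[0,0,8],0],[[0,0,10],0],[[0,0,10.6],0],[[0,0,10.6],0],[[0,0,10.6],0]]' ; python3 -m crank '[[[0,0,0],0],[[0,0,0],0],[[0,0,0],0],[[0,0,0],0],[[0,0,0],0]]' 5; python3 -m crank '[[[0,0,-3],0],[[0,0,-8],0],[[0,0,-13],0],[[0,0,-18],0],[[0,0,-23],0],[[0,0,-25],0],[[1,-3,-25],0],[[2,-7,-25],0]]'; python3 -m crank '[[[1,-4,0],0],[[2,-8.5,0],0],[[3,-13,0],0],[[4,-17.5,0],0],[[5,-21.5,0],0],[[5.6,-24.5,0],0],[[5.6,-25,0],0],[[5.6,-25,0],0]]'; python3 -c "
from h import *
goto([.512,.1735,.118],[-.0905,.996])"
```

```text
time_s: 29.5
tool_pos: [0.4649, -0.1538, 0.0236]
orientation: [0.0, 0.999, 0.046, 0.001]
ft_force: [-0.4, -0.2, -0.5]
grip_width: 0.0556
gripper_force: 0.0
time_s: 30.0
tool_pos: [0.4642, -0.1536, 0.0223]
orientation: [0.0, 0.999, 0.046, 0.0]
ft_force: [-0.8, 0.4, 3.7]
grip_width: 0.0286
gripper_force: 30.0
time_s: 30.8
tool_pos: [0.4777, -0.0821, 0.2726]
orientation: [0.0, 0.999, 0.045, 0.001]
ft_force: [0.2, 0.5, -0.1]
grip_width: 0.0287
gripper_force: 30.0
time_s: 31.6
tool_pos: [0.5102, 0.1728, 0.2716]
orientation: [0.0, 0.999, 0.047, -0.0]
ft_force: [0.6, -0.5, -0.8]
grip_width: 0.0283
gripper_force: 30.0
pos [0.5102 0.1728 0.2716] shift cm [ 0.2  -0.06 15.36] turn 0.003 j6 1.76 t 31.6 grip 0.0283
```

Lower, release and hold, then lift and move on toward red.

```bash
python3 -m crank '[[[0.2,0,4],0],[[0.2,0,7],0],[[0.2,0,9],0],[[0.2,0,11],0],[[0.2,0,13],0],[[0.2,0,15],0],[[0.2,0,15.4],0],[[0.2,0,15.4],0]]'; python3 -m crank '[[[0,0,0],0],[[0,0,0.5],0],[[0,0,1],0],[[0,0,1],0],[[0,0,1],0],[[0,0,1],0],[[0,0,1],0]]' 60; python3 -m crank '[[[0,0,-3],0],[[0,0,-7],0],[[0,0,-11],0],[[0,0,-15],0],[[0,0,-17],0],[[0,4,-17],0],[[0,8.5,-17],0],[[0,13,-17],0]]'; python3 -c "
from h import *
S=scraps()
fitthing('pod0',[.538,-.148],.0155,.018,.048,S,.014)
goto([.5375,-.149,.15],[-.0905,.996])"
```

```text
time_s: 32.4
tool_pos: [0.5121, 0.1714, 0.1177]
orientation: [0.0, 0.999, 0.045, -0.001]
ft_force: [-3.2, -0.8, 0.3]
grip_width: 0.0282
gripper_force: 30.0
time_s: 33.1
tool_pos: [0.5123, 0.1723, 0.108]
orientation: [0.0, 0.999, 0.046, -0.0]
ft_force: [-1.7, -2.7, -0.4]
grip_width: 0.0557
gripper_force: 0.8
time_s: 33.9
tool_pos: [0.5243, 0.0418, 0.2784]
orientation: [-0.0, 0.999, 0.047, 0.001]
ft_force: [0.7, 1.0, 0.5]
grip_width: 0.0558
gripper_force: 0.0
pod0 top [(0.64, [0.598, -0.307], [30, 30, 28]), (0.5, [0.535, -0.144], [25, 31, 100])]
pod0 side [(0.75, [0.542, -0.15], [41, 43, 207])]
carrot0 top [(0.61, [0.63, -0.168], [30, 42, 65])]
carrot0 side [(0.58, [0.633, -0.161], [30, 57, 0]), (0.46, [0.74, -0.19], [108, 78, 54])]
pod0 [ 0.538 -0.148] iou 0.0
pod0 [ 0.5367 -0.1495] iou 0.87
pod0 [ 0.5367 -0.1495] iou 0.44
pos [0.5243 0.0439 0.278 ] shift cm [-0.48 19.33 12.8 ] turn 0.003 j6 1.51 t 34.3 grip 0.0561
```

```bash
python3 -m crank '[[[0,4.5,0],0],[[-0.3,9,0],0],[[-0.5,13.5,0],0],[[-0.5,17.5,2],0],[[-0.5,19.3,6],0],[[-0.5,19.3,11],0],[[-0.5,19.3,15],0],[[-0.5,19.3,15],0]]' >/dev/null; python3 -m crank '[[[0,0,0],0],[[0,0,4],0],[[0,0,8],0],[[0,0,10],0],[[0,0,10.4],0],[[0,0,10.4],0],[[0,0,10.4],0]]'; python3 -m crank '[[[0,0,0],0],[[0,0,0],0],[[0,0,0],0],[[0,0,0],0],[[0,0,0],0]]' 5; python3 -m crank '[[[0,0,-3],0],[[0,0,-8],0],[[0,0,-13],0],[[0,0,-18],0],[[0,0,-23],0],[[0,0,-25],0],[[0,-3,-25],0],[[0,-7,-25],0]]'; python3 -m crank '[[[0,-4,0],0],[[0,-8.5,0],0],[[0,-13,0],0],[[0.2,-17.5,0],0],[[0.4,-21.5,0],0],[[0.4,-24.5,0],0],[[0.4,-25.3,0],0],[[0.4,-25.3,0],0]]'; python3 -c "
from h import *
goto([.512,.1735,.118],[-.0905,.996])"
```

```text
time_s: 35.8
tool_pos: [0.5385, -0.1501, 0.0268]
orientation: [0.001, 0.999, 0.046, 0.002]
ft_force: [-0.3, 0.8, 0.3]
grip_width: 0.0558
gripper_force: 0.0
time_s: 36.3
tool_pos: [0.5371, -0.1498, 0.0243]
orientation: [0.0, 0.999, 0.046, 0.0]
ft_force: [-1.0, -0.2, 3.3]
grip_width: 0.0281
gripper_force: 30.0
time_s: 37.1
tool_pos: [0.5306, -0.0803, 0.2745]
orientation: [0.0, 0.999, 0.045, 0.0]
ft_force: [1.0, 0.4, -0.6]
grip_width: 0.0283
gripper_force: 30.0
time_s: 37.9
tool_pos: [0.5112, 0.1729, 0.2738]
orientation: [0.0, 0.999, 0.047, -0.0]
ft_force: [0.1, 0.2, -0.5]
grip_width: 0.0282
gripper_force: 30.0
pos [0.5112 0.1729 0.2738] shift cm [ 0.09 -0.05 15.58] turn 0.003 j6 1.76 t 37.9 grip 0.0282
```

```bash
python3 -m crank '[[[0.1,0,4],0],[[0.1,0,7],0],[[0.1,0,9],0],[[0.1,0,11],0],[[0.1,0,13],0],[[0.1,0,15],0],[[0.1,0,15.6],0],[[0.1,0,15.6],0]]'; python3 -m crank '[[[0,0,0],0],[[0,0,0.5],0],[[0,0,1],0],[[0,0,1],0],[[0,0,1],0],[[0,0,1],0],[[0,0,1],0]]' 60; python3 -m crank '[[[0,0,-3],0],[[0,0,-7],0],[[0,0,-11],0],[[0,0,-15],0],[[0,0,-17],0],[[0,4,-17],0],[[0,8.5,-17],0],[[0,13,-17],0]]'; python3 -c "
from h import *
S=scraps()
fitthing('carrot0',[.626,-.162],.016,.018,.048,S)
for h in (S['side'],):
  m=cv2.inRange(cv2.cvtColor(h['frame'],cv2.COLOR_BGR2HSV),(6,170,120),(16,255,255));m=cv2.morphologyEx(m,cv2.MORPH_CLOSE,np.ones((5,5)))
  p=proj(h,[.627,-.162,.033])[0].astype(int);k=np.zeros_like(m);k[p[1]-18:p[1]+18,p[0]-18:p[0]+18]=1
  print(m[k>0].sum()/255,fit([(h,(m*k)>0)],lambda p:cyl(p[0],p[1],.016,.018,.048,.0145),np.array([.627,-.162]),.006))
cv2.imwrite('pics/side8.png',cv2.resize(S['side']['frame'][60:360,100:400],None,fx=2,fy=2,interpolation=cv2.INTER_NEAREST))
goto([.627,-.162,.15],[-.0905,.996])"
```

```text
time_s: 38.7
tool_pos: [0.5121, 0.1712, 0.1173]
orientation: [0.0, 0.999, 0.045, -0.001]
ft_force: [-1.9, -0.5, -0.7]
grip_width: 0.0285
gripper_force: 29.9
time_s: 39.4
tool_pos: [0.5123, 0.1723, 0.108]
orientation: [0.0, 0.999, 0.046, -0.0]
ft_force: [-2.4, -0.5, 0.7]
grip_width: 0.0559
gripper_force: 0.8
time_s: 40.2
tool_pos: [0.5243, 0.0418, 0.2784]
orientation: [-0.0, 0.999, 0.047, 0.001]
ft_force: [-0.7, -0.4, -0.2]
grip_width: 0.0559
gripper_force: 0.0
pod0 top [(0.41, [0.744, 0.132], [173, 167, 169])]
pod0 side [(0.56, [0.553, 0.538], [40, 108, 129])]
carrot0 top [(0.38, [0.622, -0.165], [38, 74, 148])]
carrot0 side [(0.54, [0.629, -0.156], [57, 116, 55])]
carrot0 [ 0.626 -0.162] iou 0.76
209.0 (array([ 0.62591226, -0.16277362]), np.float64(0.7857142857142857))
pos [0.5243 0.0439 0.278 ] shift cm [ 8.31 21.46 12.8 ] turn 0.003 j6 1.51 t 40.6 grip 0.0559
```

View pics/side8.png

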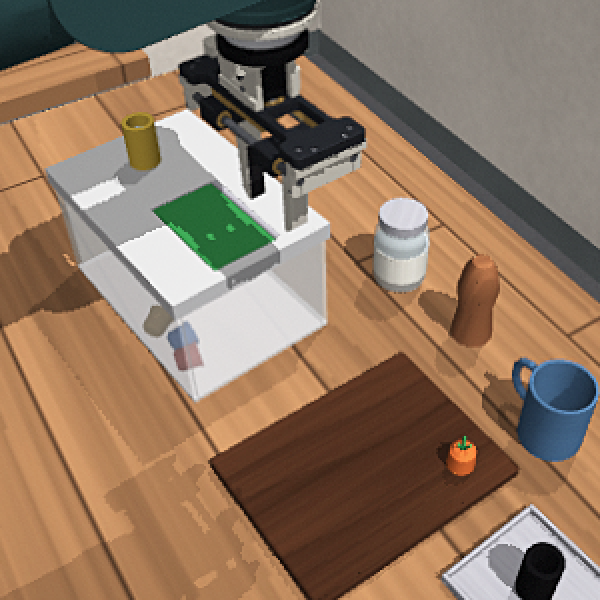

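Three pods are in the tub at (160,320), (183,335) and (187,358), the flap is shut, and only the carrot at (462,457) remains.

```bash
python3 -m crank '[[[2,4.5,0],0],[[4,8.5,0],0],[[6,12.5,0],0],[[7.5,16.5,1],0],[[8.2,20.5,3],0],[[8.2,21.5,7],0],[[8.2,21.5,11],0],[[8.2,21.5,12.8],0]]' >/dev/null; python3 -m crank '[[[0,0,0],0],[[0,0,4],0],[[0,0,8],0],[[0,0,11.5],0],[[0,0,12.7],0],[[0,0,12.7],0],[[0,0,12.7],0]]'; python3 -m crank '[[[0,0,0],0],[[0,0,0],0],[[0,0,0],0],[[0,0,0],0],[[0,0,0],0]]' 5; python3 -m crank '[[[0,0,-3],0],[[0,0,-8],0],[[0,0,-13],0],[[0,0,-18],0],[[0,0,-23],0],[[0,0,-25],0],[[-1,-3,-25],0],[[-2,-7,-25],0]]'; python3 -m crank '[[[-1,-4,0],0],[[-2,-8.5,0],0],[[-3,-13,0],0],[[-4,-17.5,0],0],[[-5,-21.5,0],0],[[-6,-25,0],0],[[-6.3,-27.5,0],0],[[-6.3,-27.5,0],0]]'; python3 -c "
from h import *
goto([.512,.1735,.118],[-.0905,.996])"
```

```text
time_s: 42.1
tool_pos: [0.627, -0.1638, 0.0258]
orientation: [0.0, 0.999, 0.046, 0.001]
ft_force: [0.4, -1.2, 0.0]
grip_width: 0.0557
gripper_force: 0.0
time_s: 42.6
tool_pos: [0.6259, -0.1638, 0.0236]
orientation: [0.0, 0.999, 0.046, 0.0]
ft_force: [-0.4, 1.0, 6.3]
grip_width: 0.0301
gripper_force: 30.1
time_s: 43.4
tool_pos: [0.5991, -0.0962, 0.2732]
orientation: [0.0, 0.999, 0.045, 0.0]
ft_force: [-0.1, 0.1, -1.2]
grip_width: 0.0299
gripper_force: 30.0
time_s: 44.2
tool_pos: [0.5105, 0.1746, 0.273]
orientation: [-0.0, 0.999, 0.047, -0.0]
ft_force: [-0.7, -0.8, 0.2]
grip_width: 0.0301
gripper_force: 30.0
pos [0.5105 0.1746 0.273 ] shift cm [ 0.14  0.14 15.5 ] turn 0.004 j6 1.76 t 44.2 grip 0.0301
```

```bash
python3 -m crank '[[[0.1,0.1,4],0],[[0.1,0.1,7],0],[[0.1,0.1,9],0],[[0.1,0.1,11],0],[[0.1,0.1,13],0],[[0.1,0.1,15],0],[[0.1,0.1,15.5],0],[[0.1,0.1,15.5],0]]'; python3 -m crank '[[[0,0,0],0],[[0,0,0.5],0],[[0,0,1],0],[[0,0,1],0],[[0,0,1],0],[[0,0,1],0],[[0,0,1],0]]' 60; python3 -m crank '[[[0,0,-3],0],[[0,0,-7],0],[[0,0,-11],0],[[0,0,-15],0],[[0,0,-17],0],[[0,4,-17],0],[[0,8.5,-17],0],[[0,13,-17],0]]'; python3 -m crank '[[[0,5,0],0],[[0,10,0],0],[[0,12,0],0],[[0,12,0],0],[[0,12,0],0],[[0,12,0],0]]';python3 -c "
from h import *
s=snap('side')
cv2.imwrite('pics/side9.png',cv2.resize(s['frame'],None,fx=1.4,fy=1.4,interpolation=cv2.INTER_NEAREST))"
```

```text
time_s: 45.0
tool_pos: [0.5121, 0.1708, 0.1175]
orientation: [0.0, 0.999, 0.046, -0.001]
ft_force: [-1.4, -0.8, -0.0]
grip_width: 0.0304
gripper_force: 30.0
time_s: 45.7
tool_pos: [0.5124, 0.1713, 0.108]
orientation: [-0.0, 0.999, 0.046, -0.0]
ft_force: [-1.2, -1.0, -0.1]
grip_width: 0.0556
gripper_force: 0.8
time_s: 46.5
tool_pos: [0.5244, 0.0407, 0.2784]
orientation: [-0.0, 0.999, 0.047, 0.001]
ft_force: [0.3, -0.4, -0.3]
grip_width: 0.0555
gripper_force: 0.0
time_s: 47.1
tool_pos: [0.5354, -0.0766, 0.2781]
orientation: [-0.0, 0.999, 0.046, 0.0]
ft_force: [-0.9, -0.2, 0.6]
grip_width: 0.0559
gripper_force: 0.0
```

View pics/side9.png

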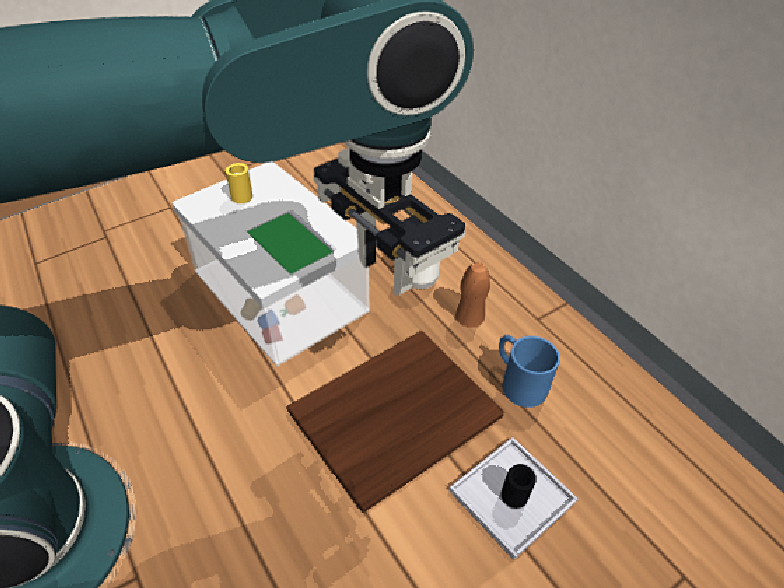

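All four scraps are in the tub around (270,315) and the board is bare. The flap is shut, the yellow sleeve is home at (239,183) and the black one stands in the tray at (518,487). The mug and grinder are where they were; the jar is partly hidden behind the gripper. I'll hand in.

```bash
python3 -c "
from station import sign_off
print(sign_off())"
```

```text
the job is handed in; nothing more can be done
None
```

I handed the job in at about 47 s: the used sleeve is upright in the tray, the fresh one is home on the spigot, all four scraps are in the caddy with the flap shut, and the mug, pepper grinder and jar were never touched.

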